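# Clear a mis-taped bottle from the taping press into the reject drawer

### The job

First set the feed lever on the lever box to idle, which is straight upright. Then pull the grey cabinet's drawer open by its handle, take the mis-taped bottle off the sloping cradle under the taping head, lower it without dropping it so that it lies on its side on the drawer's floor, and push the drawer fully shut with the bottle inside. Leave the two standing bottles, the can and the bin where they are.

Things in the scene. Friction and masses are not known exactly. Their poses are not given: they have to be found in the camera images.
- cradle (a point): where the seated bottle's base centre lies on the white taping press (fixed, left or right, yaw varies), 100 mm up; z up, x level, away from the robot. From here the cradle, two steel rods (radius 5 mm, 30 mm apart), rises at 35 degrees from level along +x. The rods' axes run 27 mm under the bottle's axis; a stop plate at the low end reaches up to 12 mm under that axis
- taping_head (a point): middle of the lower front edge of the white taping head, 36 mm wide, 70 mm thick, that overhangs the bottle's upper end: 125 mm up the bottle's axis from its base and 60 mm square off the axis. It bars a gripper pointing straight down: tilt the tool about 35 degrees, square to the bottle, fingers down and away from the robot. 245 mm behind the cradle point: a column 50 mm wide, 370 mm high
- bottle: milky-white plastic bottle, 80 g or so, with a white tape strip over its mouth: body 52 mm diameter and 120 mm long, then a shoulder to a neck 32 mm in diameter, 165 mm in all. Origin at the centre of its base, z along its axis towards the mouth. It starts lying on the sloping cradle of the press, base at the low end towards the robot
- cabinet_drawer0 (a joint): how far the drawer is pulled out of the grey steel cabinet (283 x 280 x 105 mm in x, y, z, fixed, left or right, yaw varies), along drawer_floor's -x, m: 0 shut, at most 0.2; it starts shut or up to 10 mm ajar. Moves with about 1 N
- cabinet_drawer0_handle (a point): middle of the drawer's bar handle, a steel bar of 11 mm diameter and 120 mm length along drawer_floor's y axis, 35 mm in front of the drawer front; it can be pinched from above
- drawer_floor (a point): on the drawer's inner floor, at the middle of the front panel's inner face (moves with the drawer), 22 mm above the table; x into the cabinet, z up. The inside is 238 mm (x from 0 to 238) by 238 mm (y from -119 to 119); side walls rise 61 mm above the floor, the front panel about 70 mm. The handle is 56 mm in front of and 56 mm above this point
- lever_box: grey box 110 x 80 x 45 mm fixed to the bench between press and cabinet, origin at the centre of its underside, x away from the robot, yaw varies
- feed_lever (a joint): angle of the feed lever about the lever box's y axis, rad: 0 leaning 0.7 rad towards the robot, 0.7 straight upright (idle), 1.4 leaning 0.7 rad away. Stiff: stays where it is left
- feed_lever_tip (a point): centre of the lever's black ball, 34 mm diameter, at the end of a steel rod 115 mm from the pivot
- feed_lever_pivot (a point): pivot of the lever, on the lever box's axis, 45 mm above the table
- spare_bottle1: bystander: a bottle like the one on the cradle, standing upright between press and cabinet, behind the lever box; origin at the centre of its underside
- spare_bottle2: bystander: a bottle like the one on the cradle, standing upright at the far left; origin at the centre of its underside
- solvent_can: bystander: metal can with paper label, 68 mm diameter, 110 mm high, standing on the right; origin at the centre of its underside
- cap_bin: bystander: open grey bin 150 x 100 x 70 mm, far right; origin at the centre of its underside

How it is judged:
By the outcome, as a careful person would: the job done as asked, in the order asked, and still so for the second after the job is handed in, with the robot touching nothing.
It also fails if it takes over 72 s, if anything falls off the work surface, if the arm or the gripper's body presses on something with over 40 N, if the wrist force passes 120 N, or if a joint passes its speed limit or range.

### The arm

A 6-joint arm with a two-finger parallel gripper is mounted at the origin on the work surface. World frame = base frame: x ahead of the robot, y to its left, z up, the work surface at z = 0. Lengths are in m, angles in degrees, forces in N, time in s.
With the tool pointing down it reaches from about 0.3 to 0.75 m from the base axis. Payload 8.5 kg.
Tool frame: the origin (TCP) lies on the centre line of the jaws, within the pads' length; the fingertips stand 19 mm ahead of it and the grasp point (between the pads) is the TCP (env.tcp_to_tips is the z of the fingertips in the tool frame, in m); z points along the fingers, y is the line along which they close (so a half turn about z gives the same grasp; the last joint's range is limited). The gripper opens to 85 mm and grips with 20 to 120 N. Pads are 22 mm wide; open, the fingers measure 114 mm over their backs; the gripper's body (76 mm by 85 mm) begins 54 mm behind the grasp point. The pads swing forward as they close: fully open they stand 13 mm farther back than shut.
Start: joints at [-12.336, 21.807, 74.336, -0, 83.858, -12.336], TCP at [0.55, 0, 0.25] pointing down, gripper open.
Joint ranges: [-178.18, 178.18], [-50.72, 133.34], [12.68, 142.11], [-81.47, 261.47], [9.98, 163.14], [-165.26, 165.26]. Speed limits (degrees/s): [136.94, 136.94, 180, 180, 180, 180].

### API

Orientations are given as a 3x3 rotation matrix whose columns are the frame's x, y, z axes.
In Python, from rig import env gives the robot as it stands.
- The arm moves only by the tool servo_tool, never from a script. Its argument "steps" is a list of rows, each an object of numbers: "tx", "ty", "tz": the shift along the world's x, y, z in cm; "yaw": the turn about the world's z in degrees; "claw": the finger opening in cm, from 0 to 8.54. In form: [{"tx": .., "ty": .., "tz": .., "yaw": .., "claw": ..}, ...]. A call has 1 to 20 rows; each row shifts and turns the commanded pose from where the row before left it; what a row does not reach is not made up. A row lasts 1/10 s, in which the tool goes at most 50 mm and 8.59 degrees, less where a joint would pass 70% of its speed; a pose out of reach is approached as far as the arm can. A call with a gripper value outside its range is refused whole. The fingers move at their own pace and stop on an object; "newtons" is the grip in N (left out, the last holds). Time passes only in rows, so rows that do not move let the fingers close. It gives the time, the measured TCP pose, the force, the opening and the grip force at its end, in the units of the state.
- env.observe(): the state, without advancing time (a new reading comes with each control period).
- env.get_image(name): name is "scene" or "side" or "wrist"; returns (picture, depth): 420x560x3 uint8, red, green, blue; 420x560 float32, m along the optical axis (not along the pixel's ray), 0 where there is no reading.
- env.camera_model(name): a dict with "fovy" (degrees; the focal length in pixels is half the picture's height over the tangent of half this angle, whatever the lens; pixels are square), "cx", "cy" (the principal point, pixels), "T" (4x4, takes a point from camera to world coordinates). Camera axes: x right, y down, z forward; pixel columns grow to the right and rows downward; lengths in m; the calibration is good to about 2 mm. A picture is of the moment at which its call begins: read the wrist's pose just before it. camera_model takes no time and is no camera call; for the wrist camera it gives the pose at the moment of the call.
- env.close_job(): hands the job in; it is judged then, once.
The state is a dict: "time_s": time; "q": joint angles; "qvel": joint speeds; "joint_efforts": joint torques, N m; "position": TCP position; "tool_rot": TCP orientation; "ft_force": force on the tool from outside, world axes, zero at the start; "wrist_torque": the same for the moment, N m; "grip_width": finger opening in m; "gripper_force": force on a finger pad.
Only numpy, scipy, OpenCV 4.12 (cv2) and the standard library are available. Lean on these libraries where they do the work, as an engineer would, in place of code of your own. Each camera call takes 0.05 s, during which the arm holds its last target. There are 200 camera calls.

## Working session

There is one attempt and no reset: what is moved stays moved. The work goes in short steps, Python scripts to look and compute and a tool call to move; the robot and the scene stay as the last step left them, time stands still between calls to the robot, and variables do not carry over. Pictures are saved under pics/ and viewed, at most 10 in all, crops included, and the job is handed in when it is done.

Besides the shell and the picture viewer there is one more tool, called after ">>>" by a JSON object that holds its "name" and its "arguments". servo_tool: Moves the arm, as the interface text tells. Its arguments: {"type":"object","properties":{"steps":{"type":"array"},"newtons":{"type":"number"}},"required":["steps"]}

```bash
mkdir -p pics; ls
cat > h.py <<'E'
import numpy as np,cv2
from rig import env
def K(m): return 210/np.tan(np.radians(m['fovy'])/2)
def cloud(d,m):
    f=K(m);v,u=np.mgrid[0:420,0:560]
    P=np.stack([(u-m['cx'])/f*d,(v-m['cy'])/f*d,d],-1)
    W=P@m['T'][:3,:3].T+m['T'][:3,3]; W[d==0]=np.nan
    return W
def shot(n,tag=None):
    m=env.camera_model(n); m['T']=np.array(m['T']); im,d=env.get_image(n)
    tag=tag or n
    cv2.imwrite(f'pics/{tag}.png',im[:,:,::-1]); np.savez(f'{tag}.npz',im=im,d=d,W=cloud(d,m),T=m['T'],f=K(m),c=[m['cx'],m['cy']])
    return im,d,m
E
python3 - <<'E'
from h import *
for n in ['scene','side','wrist']:
    im,d,m=shot(n); print(n,m['T'].round(3).tolist(),m['fovy'],m['cx'],m['cy'],(d>0).mean())
a=[cv2.imread(f'pics/{n}.png') for n in ['scene','side']]
print({k:env.observe()[k] for k in ['time_s','position','ft_force','grip_width']})
E
```

```text
pics
scene [[0.864, 0.372, -0.34, 1.166], [0.504, -0.653, 0.565, -0.973], [-0.012, -0.659, -0.752, 1.451], [0.0, 0.0, 0.0, 1.0]] 47.86837589137541 282.181026721679 216.12904108832123 0.9951955782312926
side [[0.966, -0.171, 0.195, 0.326], [-0.26, -0.647, 0.717, -0.931], [0.004, -0.743, -0.669, 1.021], [0.0, 0.0, 0.0, 1.0]] 48.59834917372203 276.2704662986151 206.4081462509564 0.9960246598639456
wrist [[1.0, 0.0, -0.002, 0.549], [-0.0, -0.945, -0.328, 0.084], [-0.002, 0.328, -0.945, 0.374], [0.0, 0.0, 0.0, 1.0]] 67.77658207557435 277.8964908749689 209.9876878359573 0.9960586734693877
{'time_s': 0.15, 'position': array([5.49809524e-01, 4.03811167e-05, 2.49872164e-01]), 'ft_force': array([-0.69752048,  0.90322689,  0.16233749]), 'grip_width': 0.08537430866067569}
```

View pics/scene.png

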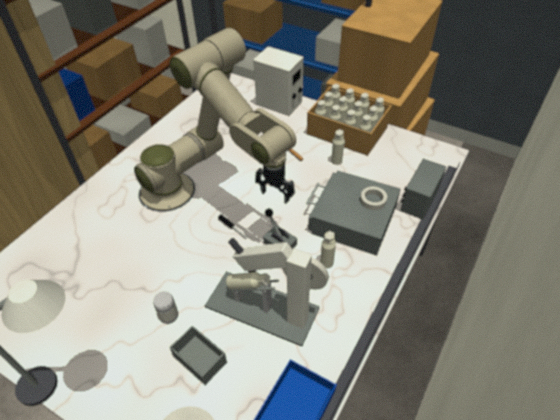

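View pics/side.png

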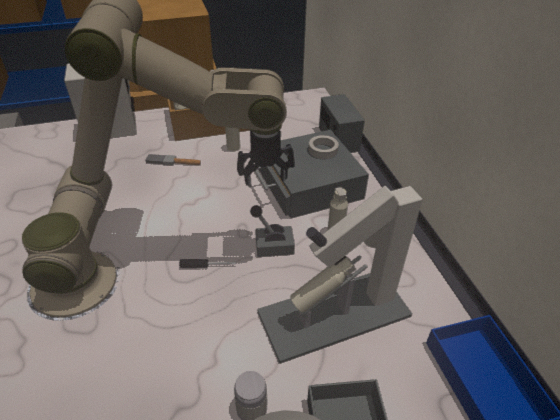

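Run:
```python
from h import *
# top-down map 2mm/px: x up 0.2..0.95, y left 0.5..-0.6
S=500
top=np.zeros((400,550,3),np.uint8)
zm=np.full((400,550),-1.)
for n in ['side','scene','wrist']:
    D=np.load(n+'.npz');W=D['W'].reshape(-1,3);c=D['im'].reshape(-1,3)
    ok=np.isfinite(W).all(1)&(W[:,2]<.4)&(W[:,2]>-.02); W=W[ok];c=c[ok]
    t=W[(abs(W[:,2])<.02)&(W[:,0]>.3)&(W[:,0]<.6)]; print(n,'table z',np.median(t[:,2]).round(4),t[:,2].std().round(4))
    r=((1.0-W[:,0])*S).astype(int);q=((.55-W[:,1])*S).astype(int)
    g=(r>=0)&(r<400)&(q>=0)&(q<550)
    for i in np.flatnonzero(g):
        if W[i,2]>zm[r[i],q[i]]: zm[r[i],q[i]]=W[i,2];
np.save('zm.npy',zm)
v=np.clip(zm/.3*255,0,255).astype(np.uint8); v=cv2.dilate(v,np.ones((2,2)))
cm=cv2.applyColorMap(v,cv2.COLORMAP_JET)
for k in range(0,550,50): cv2.line(cm,(k,0),(k,5),(255,255,255));
for k in range(0,400,50): cv2.line(cm,(0,k),(5,k),(255,255,255))
cv2.imwrite('pics/top.png',cm)
# lever ball: dark pixels, height .08-.18
for n in ['side','scene','wrist']:
    D=np.load(n+'.npz');W=D['W'];im=D['im'].astype(int)
    m=(im.max(2)<60)&(W[...,2]>.09)&(W[...,2]<.17)&(W[...,1]<.1)&(W[...,1]>-.25)&(W[...,0]>.4)
    k,l,s,ce=cv2.connectedComponentsWithStats(m.astype(np.uint8))
    for i in range(1,k):
        if s[i,4]>15: print(n,s[i],ce[i].round(1),np.nanmean(W[l==i],0).round(4),np.nanmin(W[l==i],0).round(3),np.nanmax(W[l==i],0).round(3), 'cam',D['T'][:3,3].round(3))
```

```text
side table z 0.0 0.0054
scene table z -0.0017 0.0054
wrist table z 0.0003 0.004
side [291 191  14   7  32] [296.7 193.9] [0.6706 0.0974 0.097 ] [0.651 0.092 0.09 ] [0.695 0.1   0.105] cam [ 0.326 -0.931  1.021]
side [251 206  10  11  90] [255.8 210.9] [ 0.5189 -0.0084  0.156 ] [ 0.506 -0.018  0.14 ] [0.532 0.005 0.166] cam [ 0.326 -0.931  1.021]
scene [266 210   6   7  34] [268.6 212.7] [ 0.529  -0.0111  0.1569] [ 0.518 -0.019  0.146] [0.539 0.002 0.165] cam [ 1.166 -0.973  1.451]
wrist [399  80   8   8  54] [402.7  83.5] [0.6508 0.0974 0.0987] [0.65  0.095 0.09 ] [0.651 0.1   0.106] cam [0.549 0.084 0.374]
wrist [ 482  169   59   58 1313] [501.8 191.9] [0.7479 0.0075 0.1054] [ 0.741 -0.022  0.09 ] [0.768 0.026 0.12 ] cam [0.549 0.084 0.374]
wrist [531 193  29  39 203] [540.4 209.5] [0.7527 0.0042 0.1439] [ 0.748 -0.017  0.135] [0.763 0.018 0.151] cam [0.549 0.084 0.374]
wrist [ 219  195   66   45 1796] [245.  215.6] [0.5248 0.002  0.1509] [ 0.505 -0.016  0.09 ] [0.555 0.016 0.166] cam [0.549 0.084 0.374]
wrist [540 200  20  46 651] [551.4 221.8] [ 0.7541 -0.0018  0.1547] [ 0.75  -0.017  0.145] [0.765 0.014 0.165] cam [0.549 0.084 0.374]
wrist [459 401   8  14  27] [462.  406.8] [ 0.7609 -0.2486  0.1074] [ 0.76 -0.25  0.1 ] [ 0.763 -0.247  0.116] cam [0.549 0.084 0.374]
```

View pics/top.png

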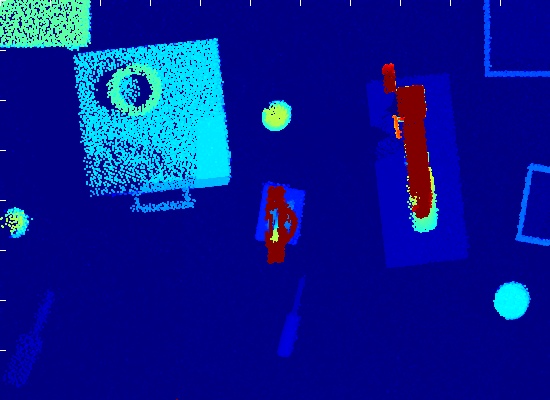

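View pics/wrist.png

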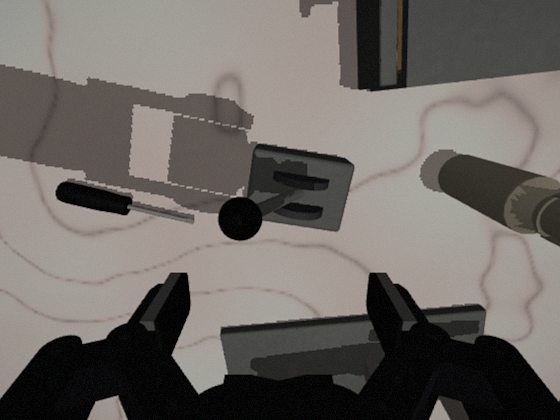

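```bash
cat > m.py <<'E'
from h import *
from scipy.optimize import least_squares as LS
L={n:np.load(n+'.npz') for n in ['side','scene','wrist']}
def box(n,lo,hi):
    W=L[n]['W'];m=((W>lo)&(W<hi)).all(-1);return W[m]
def rect(P):
    (c,s,a)=cv2.minAreaRect((P[:,:2]*1000).astype(np.float32)); return np.round(c,1),np.round(s,1),round(a,2),len(P)
E
python3 - <<'E'
from m import *
for n in ['wrist','side','scene']:
    W=L[n]['W'];im=L[n]['im'].astype(int)
    m=(im.max(2)<60)&((W>[.49,-.03,.125])&(W<[.56,.03,.18])).all(-1)
    if n=='wrist':
        m[:, :200]=0; m[:, 300:]=0
    P=W[m]; r=LS(lambda c:np.linalg.norm(P-c,axis=1)-.017,P.mean(0)-[0,0,.01],loss='soft_l1',f_scale=.002)
    print(n,'ball',r.x.round(4),np.sqrt(np.mean(r.fun**2)).round(4),len(P))
    print(' box',rect(box(n,[.5,-.08,.038],[.64,.06,.05])))
    print(' press plate',rect(box(n,[.42,-.45,.008],[.9,-.15,.035])),np.median(box(n,[.42,-.45,.008],[.9,-.15,.035])[:,2]))
    print(' cabtop',rect(box(n,[.55,.07,.098],[.95,.42,.112])))
    H=box(n,[.55,.14,.06],[.625,.31,.1]); print(' handle',rect(H) if len(H)>5 else 0, H[:,2].max() if len(H) else 0)
    print(' spare1',rect(box(n,[.7,-.06,.06],[.83,.05,.1])))
# bottle
for n in ['side','scene']:
    P=box(n,[.5,-.38,.06],[.68,-.22,.26])
    yaw=np.radians(5.5)
    print(n,'bottle region',len(P),P.min(0).round(3),P.max(0).round(3))
E
```

```text
wrist ball [ 0.5196 -0.0012  0.1478] 0.0015 1528
 box (array([570.3,  -9.1]), array([ 79.8, 110.3]), 80.52, 4953)
 press plate (array([ 657.7, -282.4]), array([369.1, 160.4]), 6.33, 9803) 0.01606986911517727
 cabtop (array([707. , 131.4]), array([120.5,  61.2]), 6.01, 12254)
 handle 0 0
 spare1 (array([752.9,   5.3]), array([51.1, 22.6]), 69.5, 1444)
side ball [0.5222 0.0006 0.147 ] 0.002 90
 box (array([572. ,  -9.6]), array([ 85.5, 110.3]), 81.21, 541)
 press plate (array([ 684.4, -333.4]), array([409.2, 266.9]), 6.15, 5986) 0.015556108553873571
 cabtop (array([798.4, 256. ]), array([325.9, 297.3]), 5.54, 3129)
 handle (array([604.4, 228.2]), array([ 47.7, 122.7]), 6.02, 188) 0.09621275716470346
 spare1 (array([761. , -13.1]), array([24.8, 51. ]), 59.38, 142)
scene ball [ 0.5217 -0.0043  0.1463] 0.003 34
 box (array([576.8, -13.4]), array([ 80.7, 111.6]), 83.0, 227)
 press plate (array([ 660.6, -301. ]), array([478.4, 295.3]), 0.21, 3124) 0.014510297124246785
 cabtop (array([800.7, 248.1]), array([322.9, 292. ]), 5.78, 3179)
 handle (array([601.7, 234.5]), array([ 46. , 148.3]), 0.41, 116) 0.09528671504259512
 spare1 (array([779. , -14.5]), array([51.8, 31.9]), 27.67, 98)
side bottle region 1969 [ 0.538 -0.322  0.061] [ 0.68 -0.26  0.26]
scene bottle region 735 [ 0.541 -0.324  0.061] [ 0.68  -0.264  0.26 ]
```

>>> {"name": "servo_tool", "arguments": {"steps": [{"tx":-3.0,"ty":-0.1,"yaw":-5},{"yaw":-4.5,"tz":-2.5},{"tz":-2.5},{"tz":-2.5},{"tz":-2.2},{},{"claw":2.8},{},{},{},{}], "newtons": 30}}

```text
invalid input at $.steps[0]: expected keys tx, ty, tz, yaw, claw
```

>>> {"name": "servo_tool", "arguments": {"steps": [{"tx":-3.0,"ty":-0.1,"tz":0,"yaw":-5,"claw":8.5},{"tx":0,"ty":0,"tz":-2.5,"yaw":-4.5,"claw":8.5},{"tx":0,"ty":0,"tz":-2.5,"yaw":0,"claw":8.5},{"tx":0,"ty":0,"tz":-2.5,"yaw":0,"claw":8.5},{"tx":0,"ty":0,"tz":-2.2,"yaw":0,"claw":8.5},{"tx":0,"ty":0,"tz":0,"yaw":0,"claw":5},{"tx":0,"ty":0,"tz":0,"yaw":0,"claw":2.8},{"tx":0,"ty":0,"tz":0,"yaw":0,"claw":2.8},{"tx":0,"ty":0,"tz":0,"yaw":0,"claw":2.8},{"tx":0,"ty":0,"tz":0,"yaw":0,"claw":2.8}], "newtons": 30}}

```text
time_s: 1.15
position: [0.5204, -0.0011, 0.1546]
tool_rot: [[0.165, 0.986, 0.002], [0.986, -0.165, -0.001], [-0.0, 0.002, -1.0]]
ft_force: [-2.3, 0.8, 7.6]
grip_width: 0.0322
gripper_force: 29.5
```

>>> {"name": "servo_tool", "arguments": {"steps": [{"tx":1.0,"ty":-0.16,"tz":0.45,"yaw":0,"claw":2.8},{"tx":1.0,"ty":-0.16,"tz":0.32,"yaw":0,"claw":2.8},{"tx":1.0,"ty":-0.16,"tz":0.22,"yaw":0,"claw":2.8},{"tx":1.0,"ty":-0.16,"tz":0.14,"yaw":0,"claw":2.8},{"tx":1.0,"ty":-0.16,"tz":0.05,"yaw":0,"claw":2.8},{"tx":0,"ty":0,"tz":0,"yaw":0,"claw":2.8},{"tx":0,"ty":0,"tz":0,"yaw":0,"claw":2.8}]}}

```text
time_s: 1.85
position: [0.57, -0.0089, 0.166]
tool_rot: [[0.165, 0.986, 0.0], [0.986, -0.165, 0.0], [0.0, 0.0, -1.0]]
ft_force: [-2.4, 0.9, 5.0]
grip_width: 0.0318
gripper_force: 31.1
```

Run:
```python
from m import *
# head / bottle profile in press frame; guess base point
yaw=np.radians(6.2); ex=np.array([np.cos(yaw),np.sin(yaw),0]); ey=np.array([-np.sin(yaw),np.cos(yaw),0])
for n in ['side','scene']:
    W=L[n]['W'];P=W[((W>[.48,-.42,.05])&(W<[.85,-.15,.45])).all(-1)]
    q=P-[.553,-.30,.1]; X=np.c_[q@ex,q@ey,q[:,2]]*1000
    print(n,len(X))
    for z in range(-40,300,20):
        s=X[(X[:,2]>=z)&(X[:,2]<z+20)]
        if len(s)>3: print(z,len(s),'xmin',s[:,0].min().round(0),np.percentile(s[:,0],[5,50]).round(0),'y',np.percentile(s[:,1],[2,98]).round(0))
# gripper profile around TCP(.55,0) at start
for n in ['side','scene']:
    W=L[n]['W'];P=W[((W>[.42,-.15,.2])&(W<[.68,.15,.65])).all(-1)]
    q=(P-[.55,0,.25])*1000
    for z in range(-40,320,20):
        s=q[(q[:,2]>=z)&(q[:,2]<z+20)]
        if len(s)>3: print(n,'grip z',z,len(s),'x',s[:,0].min().round(),s[:,0].max().round(0),'y',s[:,1].min().round(0),s[:,1].max().round(0))
```

```text
side 8477
-40 245 xmin 7.0 [ 16. 213.] y [-20.  24.]
-20 276 xmin -1.0 [  5. 213.] y [-20.  23.]
0 341 xmin -14.0 [ -7. 132.] y [-21.  23.]
20 544 xmin -15.0 [-8. 37.] y [-20.  24.]
40 582 xmin 8.0 [19. 68.] y [-21.  23.]
60 590 xmin 35.0 [47. 96.] y [-20.  24.]
80 595 xmin 62.0 [ 76. 124.] y [-20.  36.]
100 313 xmin 110.0 [120. 214.] y [-20.  38.]
120 290 xmin 56.0 [ 67. 214.] y [-21.  38.]
140 350 xmin 41.0 [ 53. 213.] y [-20.  26.]
160 453 xmin 28.0 [ 34. 119.] y [-20.  16.]
180 609 xmin 28.0 [ 34. 114.] y [-20.  14.]
200 737 xmin 24.0 [ 41. 107.] y [-20.  20.]
220 785 xmin 13.0 [ 21. 120.] y [-20.  19.]
240 607 xmin 24.0 [118. 159.] y [-20.  20.]
260 798 xmin 141.0 [149. 220.] y [-19.  27.]
280 239 xmin 170.0 [174. 188.] y [-13.  22.]
scene 4214
-40 123 xmin 3.0 [ 15. 221.] y [-24.  19.]
-20 131 xmin 0.0 [ 14. 220.] y [-24.  19.]
0 147 xmin -11.0 [ -4. 140.] y [-25.  16.]
20 225 xmin -10.0 [-1. 89.] y [-25.  17.]
40 246 xmin 15.0 [ 25. 111.] y [-24.  19.]
60 250 xmin 45.0 [ 55. 114.] y [-24.  21.]
80 312 xmin 71.0 [ 84. 137.] y [-23.  35.]
100 144 xmin 109.0 [125. 251.] y [-24.  
[... 1270 characters left out ...]
scene grip z 20 42 x -58.0 61.0 y -17.0 9.0
scene grip z 40 139 x -71.0 78.0 y -24.0 12.0
scene grip z 60 128 x -68.0 75.0 y -24.0 12.0
scene grip z 80 152 x -65.0 75.0 y -23.0 12.0
scene grip z 100 65 x -60.0 64.0 y -41.0 13.0
scene grip z 120 101 x -24.0 43.0 y -43.0 12.0
scene grip z 140 120 x -24.0 45.0 y -42.0 19.0
scene grip z 160 58 x -7.0 43.0 y -44.0 8.0
scene grip z 180 126 x -84.0 44.0 y -66.0 21.0
scene grip z 200 167 x -126.0 56.0 y -71.0 62.0
scene grip z 220 343 x -128.0 60.0 y -78.0 64.0
scene grip z 240 487 x -129.0 59.0 y -76.0 66.0
scene grip z 260 832 x -129.0 56.0 y -72.0 71.0
scene grip z 280 651 x -130.0 39.0 y -64.0 79.0
scene grip z 300 65 x -130.0 -111.0 y -2.0 59.0
```

>>> {"name": "servo_tool", "arguments": {"steps": [{"tx":0,"ty":0,"tz":0,"yaw":0,"claw":8.5},{"tx":0,"ty":0,"tz":0,"yaw":0,"claw":8.5},{"tx":0,"ty":0,"tz":0,"yaw":0,"claw":8.5},{"tx":0,"ty":0,"tz":2,"yaw":0,"claw":8.5},{"tx":0,"ty":0,"tz":3.5,"yaw":0,"claw":8.5},{"tx":0,"ty":2,"tz":2.4,"yaw":5.5,"claw":8.5},{"tx":0,"ty":4,"tz":0,"yaw":5,"claw":8.5},{"tx":0,"ty":3.9,"tz":0,"yaw":5,"claw":8.5},{"tx":0,"ty":0,"tz":0,"yaw":0,"claw":8.5}]}}

```text
time_s: 2.75
position: [0.5695, 0.0938, 0.2443]
tool_rot: [[-0.111, 0.994, 0.0], [0.994, 0.111, 0.001], [0.001, 0.001, -1.0]]
ft_force: [0.1, 0.3, -0.3]
grip_width: 0.0852
gripper_force: 0.0
```

Run:
```python
from h import *
print(env.observe()['position'],env.observe()['ft_force'])
shot('wrist','w2')
D=np.load('w2.npz');W=D['W'];im=D['im'].astype(int)
m=(im.max(2)<60)&((W>[.52,-.06,.14])&(W<[.62,.04,.19])).all(-1)
from scipy.optimize import least_squares as LS
P=W[m]
if len(P)>20:
    r=LS(lambda c:np.linalg.norm(P-c,axis=1)-.017,P.mean(0)-[0,0,.01],loss='soft_l1',f_scale=.002);print('ball',r.x.round(4),np.abs(r.fun).mean(),len(P))
a=np.radians(6);ex=np.array([np.cos(a),np.sin(a)]);ey=np.array([-ex[1],ex[0]])
for n in ['w2','side','scene']:
    W=np.load(n+'.npz')['W'];P=W[((W>[.5,.12,.066])&(W<[.68,.34,.096])).all(-1)]
    if len(P)<5: print(n,'none');continue
    o=np.array([.586,.2265]);X=np.c_[(P[:,:2]-o)@ex,(P[:,:2]-o)@ey,P[:,2]]*1000
    b=X[(X[:,0]<15)]
    print(n,len(X),'bar',len(b),np.percentile(b,[1,50,99],axis=0).round(1).tolist(),'slope',np.polyfit(b[:,1],b[:,0],1).round(3))
    print(np.histogram(X[:,0],range(-20,70,5))[0])
    t=W[((W>[.55,.07,.1])&(W<[.95,.42,.11])).all(-1)]; print('edge angle',cv2.minAreaRect((t[:,:2]*1000).astype(np.float32)))
```

```text
[0.5695128  0.09375833 0.24434385] [ 0.12548662  0.31559789 -0.33581786]
ball [ 0.5691 -0.0094  0.1601] 0.00041764835544150415 1390
w2 7035 bar 1705 [[-7.0, -61.0, 78.4], [-1.7, -16.3, 82.6], [13.6, 28.4, 84.9]] slope [-0.041 -1.827]
[   0    0  351  745  491   59   59   57   57   56 1483 1087 1089  615
  886    0    0]
edge angle ((725.9889526367188, 183.92250061035156), (169.41818237304688, 162.3238983154297), 6.156382083892822)
side 369 bar 87 [[-5.3, -60.7, 76.6], [-0.1, -19.0, 81.0], [14.7, 48.3, 87.3]] slope [-0.002  0.657]
[  0   0   4  40  29   9   5   6   5   2  29 112  45  42  22  19   0]
edge angle ((798.1370239257812, 256.0033264160156), (325.3619384765625, 297.27001953125), 5.537776470184326)
scene 224 bar 75 [[-2.3, -66.1, 72.3], [5.3, -6.9, 79.3], [14.0, 60.2, 86.3]] slope [-2.000e-03  4.987e+00]
[ 0  0  0 10 25 35  5  4  6  4  7 17 48 50  9  0  0]
edge angle ((800.94775390625, 246.92678833007812), (322.88201904296875, 289.6213073730469), 5.8586812019348145)
```

View pics/w2.png

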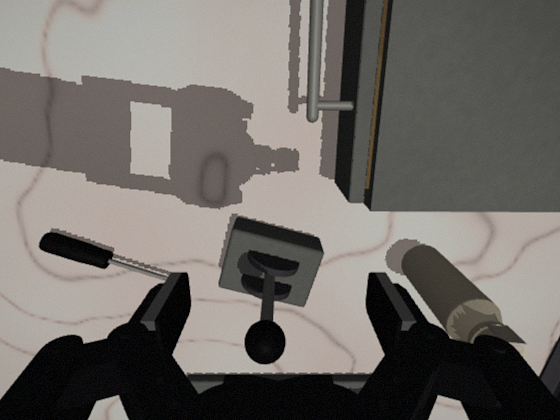

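>>> {"name": "servo_tool", "arguments": {"steps": [{"tx":0.3,"ty":4.4,"tz":0,"yaw":0,"claw":2.5},{"tx":0.6,"ty":4.4,"tz":0,"yaw":0,"claw":2.5},{"tx":0.6,"ty":4.4,"tz":-3,"yaw":0,"claw":2.5},{"tx":0,"ty":0,"tz":-4,"yaw":0,"claw":2.5},{"tx":0,"ty":0,"tz":-3.5,"yaw":0,"claw":2.5},{"tx":0,"ty":0,"tz":0,"yaw":0,"claw":2.5},{"tx":0,"ty":0,"tz":-3,"yaw":0,"claw":2.5},{"tx":0,"ty":0,"tz":-2.7,"yaw":0,"claw":2.5},{"tx":0,"ty":0,"tz":0,"yaw":0,"claw":2.5},{"tx":0,"ty":0,"tz":0,"yaw":0,"claw":0.8},{"tx":0,"ty":0,"tz":0,"yaw":0,"claw":0.8},{"tx":0,"ty":0,"tz":0,"yaw":0,"claw":0.8}], "newtons": 40}}

```text
time_s: 4.0
position: [0.5857, 0.2186, 0.0862]
tool_rot: [[-0.104, 0.995, 0.004], [0.995, 0.104, -0.0], [-0.001, 0.004, -1.0]]
ft_force: [0.9, -2.6, 4.2]
grip_width: 0.0092
gripper_force: 39.6
```

>>> {"name": "servo_tool", "arguments": {"steps": [{"tx":-1.0,"ty":-0.11,"tz":0,"yaw":0,"claw":0.8},{"tx":-2.0,"ty":-0.21,"tz":0,"yaw":0,"claw":0.8},{"tx":-2.0,"ty":-0.21,"tz":0,"yaw":0,"claw":0.8},{"tx":-2.0,"ty":-0.21,"tz":0,"yaw":0,"claw":0.8},{"tx":-2.0,"ty":-0.21,"tz":0,"yaw":0,"claw":0.8},{"tx":-2.0,"ty":-0.21,"tz":0,"yaw":0,"claw":0.8},{"tx":-2.0,"ty":-0.21,"tz":0,"yaw":0,"claw":0.8},{"tx":-2.0,"ty":-0.21,"tz":0,"yaw":0,"claw":0.8},{"tx":-2.0,"ty":-0.21,"tz":0,"yaw":0,"claw":0.8},{"tx":-1.0,"ty":-0.1,"tz":0,"yaw":0,"claw":0.8},{"tx":-0.8,"ty":-0.08,"tz":0,"yaw":0,"claw":0.8},{"tx":0,"ty":0,"tz":0,"yaw":0,"claw":0.8}]}}

```text
time_s: 5.2
position: [0.3972, 0.1985, 0.0862]
tool_rot: [[-0.105, 0.994, 0.004], [0.994, 0.105, -0.001], [-0.002, 0.004, -1.0]]
ft_force: [0.5, -9.5, 10.8]
grip_width: 0.009
gripper_force: 40.6
```

>>> {"name": "servo_tool", "arguments": {"steps": [{"tx":0,"ty":0,"tz":0,"yaw":0,"claw":2.8},{"tx":0,"ty":0,"tz":0,"yaw":0,"claw":2.8},{"tx":0,"ty":0,"tz":1.5,"yaw":0,"claw":2.8},{"tx":0,"ty":0,"tz":3,"yaw":0,"claw":2.8},{"tx":0,"ty":0,"tz":5,"yaw":0,"claw":6},{"tx":0,"ty":-2,"tz":4.5,"yaw":0,"claw":8.5},{"tx":2,"ty":-2,"tz":4,"yaw":0,"claw":8.5},{"tx":3,"ty":-2,"tz":3,"yaw":0,"claw":8.5},{"tx":4,"ty":-2,"tz":0,"yaw":0,"claw":8.5},{"tx":5,"ty":-1,"tz":0,"yaw":0,"claw":8.5},{"tx":5,"ty":0,"tz":0,"yaw":0,"claw":8.5},{"tx":5,"ty":0,"tz":0,"yaw":0,"claw":8.5},{"tx":5,"ty":0,"tz":0,"yaw":0,"claw":8.5},{"tx":5,"ty":0,"tz":0,"yaw":0,"claw":8.5},{"tx":5,"ty":0,"tz":0,"yaw":0,"claw":8.5}]}}

```text
time_s: 6.7
position: [0.7719, 0.1093, 0.2929]
tool_rot: [[-0.105, 0.994, 0.002], [0.994, 0.105, 0.001], [0.001, 0.002, -1.0]]
ft_force: [2.0, -0.5, 0.6]
grip_width: 0.0853
gripper_force: 0.0
```

Run:
```python
from h import *
print(env.observe()['q'].round(1))
```

```text
[ -0.6  49.5  15.9   0.  114.5  -6.6]
```

>>> {"name": "servo_tool", "arguments": {"steps": [{"tx":3,"ty":0,"tz":0,"yaw":0,"claw":8.5},{"tx":3,"ty":0,"tz":0,"yaw":0,"claw":8.5},{"tx":3,"ty":0,"tz":0,"yaw":0,"claw":8.5},{"tx":0,"ty":0,"tz":0,"yaw":0,"claw":8.5}]}}

```text
time_s: 7.1
position: [0.8034, 0.1012, 0.2656]
tool_rot: [[-0.104, 0.994, 0.042], [0.995, 0.104, 0.005], [0.001, 0.043, -0.999]]
ft_force: [-0.7, -0.4, -0.0]
grip_width: 0.0847
gripper_force: 0.0
```

Run:
```python
from h import *
print(env.observe()['q'].round(1))
```

```text
[ -1.3  53.   12.7   0.4 111.9  -7.1]
```

>>> {"name": "servo_tool", "arguments": {"steps": [{"tx":5,"ty":0,"tz":1,"yaw":0,"claw":8.5},{"tx":5,"ty":0,"tz":1,"yaw":0,"claw":8.5},{"tx":5,"ty":0,"tz":1,"yaw":0,"claw":8.5},{"tx":5,"ty":0,"tz":1,"yaw":0,"claw":8.5},{"tx":5,"ty":0,"tz":1,"yaw":0,"claw":8.5}]}}

```text
time_s: 7.6
position: [0.8547, 0.0812, 0.2333]
tool_rot: [[-0.105, 0.978, 0.179], [0.994, 0.103, 0.02], [0.001, 0.18, -0.984]]
ft_force: [-0.9, 0.8, -0.5]
grip_width: 0.0849
gripper_force: 0.0
```

>>> {"name": "servo_tool", "arguments": {"steps": [{"tx":-3,"ty":0,"tz":0,"yaw":0,"claw":8.5}]}}

```text
time_s: 7.7
position: [0.8271, 0.0798, 0.2265]
tool_rot: [[-0.103, 0.979, 0.175], [0.995, 0.101, 0.019], [0.001, 0.176, -0.984]]
ft_force: [1.4, -0.5, -0.9]
grip_width: 0.085
gripper_force: 0.0
```

>>> {"name": "servo_tool", "arguments": {"steps": [{"tx":5,"ty":0.5,"tz":2,"yaw":0,"claw":8.5},{"tx":5,"ty":0.5,"tz":2,"yaw":0,"claw":8.5},{"tx":5,"ty":0.5,"tz":2,"yaw":0,"claw":8.5},{"tx":5,"ty":0.5,"tz":2,"yaw":0,"claw":8.5},{"tx":5,"ty":0.5,"tz":2,"yaw":0,"claw":8.5},{"tx":5,"ty":0.5,"tz":2,"yaw":0,"claw":8.5}]}}

```text
time_s: 8.3
position: [0.8864, 0.0876, 0.2514]
tool_rot: [[-0.104, 0.939, 0.328], [0.995, 0.098, 0.034], [-0.0, 0.33, -0.944]]
ft_force: [-0.5, -0.3, 0.1]
grip_width: 0.085
gripper_force: 0.0
```

>>> {"name": "servo_tool", "arguments": {"steps": [{"tx":-4.5,"ty":-1,"tz":1,"yaw":0,"claw":8.5},{"tx":-4.5,"ty":-1,"tz":1,"yaw":0,"claw":8.5},{"tx":-4.5,"ty":-1,"tz":1,"yaw":0,"claw":8.5},{"tx":-4.5,"ty":-1,"tz":1,"yaw":0,"claw":8.5},{"tx":-4.8,"ty":-1,"tz":0.5,"yaw":0,"claw":8.5},{"tx":-4.8,"ty":-1,"tz":0,"yaw":0,"claw":8.5},{"tx":-4.8,"ty":-1,"tz":0,"yaw":0,"claw":8.5},{"tx":-4.8,"ty":-1,"tz":0,"yaw":0,"claw":8.5},{"tx":-4.8,"ty":-1,"tz":0,"yaw":0,"claw":8.5},{"tx":-4.8,"ty":-1,"tz":0,"yaw":0,"claw":8.5},{"tx":-4.8,"ty":0,"tz":0,"yaw":0,"claw":8.5},{"tx":-4.8,"ty":0,"tz":0,"yaw":0,"claw":8.5},{"tx":-4,"ty":0,"tz":0,"yaw":0,"claw":8.5}]}}

```text
time_s: 9.6
position: [0.2953, -0.0136, 0.3]
tool_rot: [[-0.105, 0.935, 0.338], [0.994, 0.104, 0.022], [-0.014, 0.339, -0.941]]
ft_force: [-0.7, -0.0, 2.1]
grip_width: 0.0849
gripper_force: 0.0
```

Run:
```python
from h import *
print(env.observe()['q'].round(1))
```

```text
[-38.1 -18.  110.2  13.7  73.2 -46.5]
```

>>> {"name": "servo_tool", "arguments": {"steps": [{"tx":0,"ty":4.8,"tz":0,"yaw":0,"claw":8.5},{"tx":0,"ty":4.8,"tz":0,"yaw":0,"claw":8.5},{"tx":0,"ty":4.8,"tz":0,"yaw":0,"claw":8.5},{"tx":-4,"ty":0,"tz":0,"yaw":0,"claw":8.5},{"tx":-4,"ty":0,"tz":0,"yaw":0,"claw":8.5},{"tx":-4,"ty":0,"tz":0,"yaw":0,"claw":8.5}]}}

```text
time_s: 10.2
position: [0.1771, 0.091, 0.3001]
tool_rot: [[-0.111, 0.936, 0.334], [0.994, 0.108, 0.027], [-0.01, 0.335, -0.942]]
ft_force: [-1.3, -2.3, 2.3]
grip_width: 0.0853
gripper_force: 0.0
```

Run:
```python
from h import *
print(env.observe()['q'].round(1))
```

```text
[-24.7 -35.2 115.8   9.6  82.3 -31. ]
```

>>> {"name": "servo_tool", "arguments": {"steps": [{"tx":4,"ty":0,"tz":0,"yaw":-8.4,"claw":8.5},{"tx":4,"ty":0,"tz":0,"yaw":-8.4,"claw":8.5},{"tx":4,"ty":0,"tz":0,"yaw":-8.4,"claw":8.5},{"tx":4,"ty":0,"tz":0.5,"yaw":-8.4,"claw":8.5},{"tx":4,"ty":0,"tz":0.5,"yaw":-8.4,"claw":8.5},{"tx":4.5,"ty":0,"tz":0.5,"yaw":-8.4,"claw":8.5},{"tx":4.5,"ty":0,"tz":0.5,"yaw":-8.4,"claw":8.5},{"tx":4.5,"ty":0,"tz":0.5,"yaw":-8.4,"claw":8.5},{"tx":4.5,"ty":0,"tz":0.5,"yaw":-8.4,"claw":8.5},{"tx":4.5,"ty":0,"tz":0,"yaw":-8.4,"claw":8.5},{"tx":4.5,"ty":0,"tz":0,"yaw":-8.4,"claw":8.5},{"tx":4.5,"ty":0,"tz":0,"yaw":-8.4,"claw":8.5},{"tx":4.5,"ty":0,"tz":0,"yaw":-8.4,"claw":8.5},{"tx":4.5,"ty":0,"tz":0,"yaw":-8.4,"claw":8.5},{"tx":4.5,"ty":0,"tz":0,"yaw":-8.4,"claw":8.5}]}}

```text
time_s: 11.7
position: [0.7457, 0.081, 0.3137]
tool_rot: [[0.943, -0.322, -0.088], [-0.333, -0.897, -0.292], [0.015, 0.304, -0.952]]
ft_force: [-12.9, -1.1, 12.8]
grip_width: 0.0852
gripper_force: 0.0
```

```bash
cat > t.py <<'E'
from h import *
o=env.observe();R=np.array(o['tool_rot']);d=-R[2]
print(o['position'].round(3),'q',o['q'].round(1),'d',d.round(3),'tilt',np.degrees(np.arccos(d[2])).round(1))
D=np.array([-.574,0,.819]);D-=d   # wanted change
v=-(R@D); print('push azimuth',np.degrees(np.arctan2(v[1],v[0])).round(1),'size deg',np.degrees(np.hypot(v[0],v[1])).round(1))
E
python3 t.py
```

```text
[0.746 0.081 0.314] q [  2.5  50.3  12.6 -19.7 121.5 102.3] d [-0.015 -0.304  0.952] tilt 17.7
push azimuth 4.4 size deg 35.3
```

>>> {"name": "servo_tool", "arguments": {"steps": [{"tx":5,"ty":0.4,"tz":2,"yaw":0,"claw":8.5},{"tx":5,"ty":0.4,"tz":2,"yaw":0,"claw":8.5},{"tx":5,"ty":0.4,"tz":2,"yaw":0,"claw":8.5},{"tx":5,"ty":0.4,"tz":2,"yaw":0,"claw":8.5},{"tx":5,"ty":0.4,"tz":2,"yaw":0,"claw":8.5},{"tx":5,"ty":0.4,"tz":2,"yaw":0,"claw":8.5},{"tx":5,"ty":0.4,"tz":2,"yaw":0,"claw":8.5},{"tx":5,"ty":0.4,"tz":2,"yaw":0,"claw":8.5}]}}

```text
time_s: 12.5
position: [0.8079, 0.0562, 0.3005]
tool_rot: [[0.94, -0.317, 0.123], [-0.272, -0.918, -0.287], [0.204, 0.237, -0.95]]
ft_force: [0.2, -0.1, -0.7]
grip_width: 0.0851
gripper_force: 0.0
```

```bash
python3 t.py
```

```text
[0.808 0.056 0.301] q [  0.5  51.3  12.7 -17.7 108.  101.5] d [-0.204 -0.237  0.95 ] tilt 18.2
push azimuth 10.2 size deg 25.6
```

>>> {"name": "servo_tool", "arguments": {"steps": [{"tx":5,"ty":0.5,"tz":1.5,"yaw":-4,"claw":8.5},{"tx":5,"ty":0.5,"tz":1.5,"yaw":-4,"claw":8.5},{"tx":5,"ty":0.5,"tz":1.5,"yaw":-4,"claw":8.5},{"tx":5,"ty":0.5,"tz":1.5,"yaw":0,"claw":8.5},{"tx":5,"ty":0.5,"tz":1.5,"yaw":0,"claw":8.5},{"tx":5,"ty":0.5,"tz":1.5,"yaw":0,"claw":8.5},{"tx":5,"ty":0.5,"tz":1.5,"yaw":0,"claw":8.5},{"tx":5,"ty":0.5,"tz":1.5,"yaw":0,"claw":8.5},{"tx":5,"ty":0.5,"tz":1.5,"yaw":0,"claw":8.5},{"tx":5,"ty":0.5,"tz":1.5,"yaw":0,"claw":8.5}]}}

```text
time_s: 13.5
position: [0.8859, 0.0436, 0.2601]
tool_rot: [[0.814, -0.473, 0.338], [-0.387, -0.874, -0.293], [0.434, 0.108, -0.894]]
ft_force: [-0.6, -1.3, -0.1]
grip_width: 0.085
gripper_force: 0.0
```

```bash
python3 t.py
```

```text
[0.886 0.044 0.26 ] q [ -0.3  55.2  12.7 -17.   91.3 113.2] d [-0.434 -0.108  0.894] tilt 26.6
push azimuth 5.5 size deg 11.0
```

>>> {"name": "servo_tool", "arguments": {"steps": [{"tx":5,"ty":0.5,"tz":2.5,"yaw":-6,"claw":8.5},{"tx":5,"ty":0.5,"tz":2.5,"yaw":0,"claw":8.5},{"tx":5,"ty":0.5,"tz":2.5,"yaw":0,"claw":8.5},{"tx":5,"ty":0.5,"tz":2.5,"yaw":0,"claw":8.5},{"tx":5,"ty":0.5,"tz":2.5,"yaw":0,"claw":8.5}]}}

```text
time_s: 14.0
position: [0.9062, 0.0368, 0.2845]
tool_rot: [[0.724, -0.529, 0.443], [-0.431, -0.848, -0.31], [0.539, 0.033, -0.842]]
ft_force: [0.0, -0.5, 0.3]
grip_width: 0.0849
gripper_force: 0.0
```

```bash
python3 t.py
```

```text
[0.906 0.037 0.284] q [ -0.5  54.4  12.7 -17.9  85.3 118. ] d [-0.539 -0.033  0.842] tilt 32.7
push azimuth 6.8 size deg 3.1
```

>>> {"name": "servo_tool", "arguments": {"steps": [{"tx":5,"ty":0.5,"tz":2,"yaw":-5,"claw":8.5},{"tx":5,"ty":0.5,"tz":2,"yaw":0,"claw":8.5},{"tx":-4,"ty":-1,"tz":2,"yaw":0,"claw":8.5}]}}

```text
time_s: 14.3
position: [0.8798, 0.0243, 0.2929]
tool_rot: [[0.668, -0.584, 0.462], [-0.476, -0.812, -0.337], [0.572, 0.005, -0.82]]
ft_force: [2.4, -2.1, -1.7]
grip_width: 0.0849
gripper_force: 0.0
```

```bash
cat t.py > t2.py
cat >> t2.py <<'E'
from m import *
def ax(p): 
    y,e=p[2],p[3]; return np.array([np.cos(y)*np.cos(e),np.sin(y)*np.cos(e),np.sin(e)])
for n in ['side','scene']:
    W=L[n]['W'].reshape(-1,3);W=W[np.isfinite(W).all(1)]
    b=np.array([.554,-.30,.1]);a0=ax([0,0,np.radians(6.2),np.radians(35)])
    q=W-b;s=q@a0;r=np.linalg.norm(q-s[:,None]*a0,axis=1)
    P=W[(s>8)&(s<115)&(r<.034)&(r>.018)]
    # axis passes through (b0.x=.554, y, z)
    def f(p):
        a=ax(p);q=P-[.554,p[0],p[1]];return np.linalg.norm(np.cross(q,a),axis=1)-.026
    R=LS(f,[-.30,.1,.108,.611],loss='soft_l1',f_scale=.002)
    B=W[(abs(s)<.012)&(r<.022)]; sb=(B-b)@ax(R.x)
    print(n,len(P),'y,z@x=.554',R.x[:2].round(4),'yaw,el',np.degrees(R.x[2:]).round(1),abs(R.fun).mean().round(4),'base s mm',len(B),(np.percentile(sb,[5,25,50,75])*1000).round(1))
E
python3 t2.py
```

```text
[0.88  0.024 0.293] q [ -1.   48.5  24.8 -19.7  77.8 123.9] d [-0.572 -0.005  0.82 ] tilt 34.9
push azimuth 29.9 size deg 0.3
side 0 y,z@x=.554 [-0.3  0.1] yaw,el [ 6.2 35. ] nan base s mm 53 [-9.6 -2.3  3.8  8.6]
scene 0 y,z@x=.554 [-0.3  0.1] yaw,el [ 6.2 35. ] nan base s mm 17 [-2.  -0.1  3.9  6.9]t2.py:19: RuntimeWarning: Mean of empty slice.
  print(n,len(P),'y,z@x=.554',R.x[:2].round(4),'yaw,el',np.degrees(R.x[2:]).round(1),abs(R.fun).mean().round(4),'base s mm',len(B),(np.percentile(sb,[5,25,50,75])*1000).round(1))
  ret = ret.dtype.type(ret / rcount)
```

>>> {"name": "servo_tool", "arguments": {"steps": [{"tx":-4.8,"ty":0,"tz":0.5,"yaw":0,"claw":8.5},{"tx":-4.8,"ty":0,"tz":0.5,"yaw":0,"claw":8.5},{"tx":-4.8,"ty":0,"tz":0,"yaw":7,"claw":8.5},{"tx":-4.8,"ty":0,"tz":0,"yaw":7,"claw":8.5},{"tx":-4.8,"ty":0,"tz":0,"yaw":7,"claw":8.5},{"tx":-4.8,"ty":0,"tz":0,"yaw":7,"claw":8.5},{"tx":-4.8,"ty":0,"tz":0,"yaw":7,"claw":8.5},{"tx":-4.8,"ty":0,"tz":0,"yaw":7,"claw":8.5},{"tx":-4.8,"ty":0,"tz":0,"yaw":0,"claw":8.5},{"tx":0,"ty":-4.5,"tz":0,"yaw":0,"claw":8.5},{"tx":0,"ty":-4.5,"tz":0,"yaw":0,"claw":8.5},{"tx":0,"ty":-4.5,"tz":0,"yaw":0,"claw":8.5},{"tx":0,"ty":-4.5,"tz":0,"yaw":0,"claw":8.5}]}}

```text
time_s: 15.6
position: [0.4625, -0.1625, 0.3206]
tool_rot: [[0.81, 0.069, 0.582], [0.066, -0.997, 0.027], [0.582, 0.017, -0.813]]
ft_force: [0.8, 0.7, 0.3]
grip_width: 0.085
gripper_force: 0.0
```

```bash
sed -i 's/(s>8)&(s<115)/(s>.008)\&(s<.115)/' t2.py; python3 t2.py
```

```text
[ 0.462 -0.163  0.321] q [-46.3   1.4  96.9  30.4  60.3  29.1] d [-0.582 -0.017  0.813] tilt 35.6
push azimuth 125.7 size deg 1.1
side 1102 y,z@x=.554 [-0.2944  0.1009] yaw,el [ 6.4 35. ] 0.0016 base s mm 53 [-9.6 -2.3  3.8  8.5]
scene 391 y,z@x=.554 [-0.2971  0.0975] yaw,el [ 6.1 35.2] 0.0018 base s mm 17 [-2.  -0.1  4.   7. ]
```

>>> {"name": "servo_tool", "arguments": {"steps": [{"tx":1,"ty":-4.5,"tz":0,"yaw":3,"claw":8.5},{"tx":1.5,"ty":-4.5,"tz":0,"yaw":0,"claw":8.5},{"tx":2,"ty":-3,"tz":-2,"yaw":0,"claw":8.5},{"tx":2,"ty":-1.5,"tz":-3.5,"yaw":0,"claw":8.5},{"tx":0,"ty":0,"tz":-3.4,"yaw":0,"claw":8.5},{"tx":0,"ty":0,"tz":0,"yaw":0,"claw":8.5}]}}

```text
time_s: 16.2
position: [0.5266, -0.2953, 0.225]
tool_rot: [[0.812, 0.121, 0.571], [0.104, -0.993, 0.063], [0.574, 0.008, -0.819]]
ft_force: [-0.1, 0.6, 0.4]
grip_width: 0.0851
gripper_force: 0.0
```

```bash
cat > b.py <<'E'
from t import *
shot('wrist','w3');
b=np.array([.5535,-.2955,.1]);y=np.radians(6.25);e=np.radians(35)
a=np.array([np.cos(y)*np.cos(e),np.sin(y)*np.cos(e),np.sin(e)]);l=np.array([-np.sin(y),np.cos(y),0]);n=np.cross(a,l)
q=np.array(o['position'])-b;print('s,lat,n mm',(np.array([q@a,q@l,q@n])*1000).round(1),'toolz.a',(R[:,2]@a).round(3),'tooly.l',(R[:,1]@l).round(3),'tooly.a',(R[:,1]@a).round(3))
E
python3 b.py
```

```text
[ 0.527 -0.295  0.225] q [-52.1  20.5  88.8  36.   56.4  14.1] d [-0.574 -0.008  0.819] tilt 35.1
push azimuth 101.7 size deg 0.4
s,lat,n mm [ 49.8   3.2 117.7] toolz.a 0.001 tooly.l -1.0 tooly.a 0.015
```

View pics/w3.png

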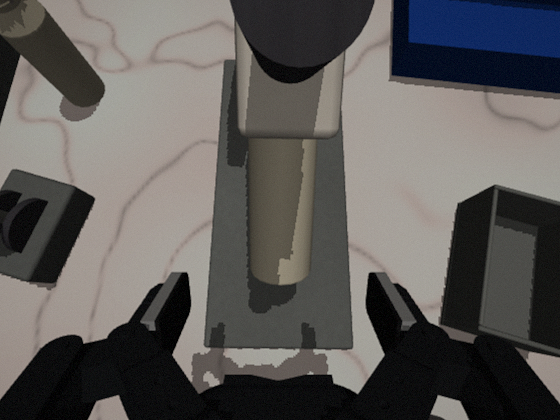

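>>> {"name": "servo_tool", "arguments": {"steps": [{"tx":1.14,"ty":0.05,"tz":-1.54,"yaw":0,"claw":8.5},{"tx":1.14,"ty":0.08,"tz":-1.54,"yaw":0,"claw":8.5},{"tx":1.14,"ty":0.08,"tz":-1.54,"yaw":0,"claw":8.5},{"tx":1.14,"ty":0.08,"tz":-1.54,"yaw":0,"claw":8.5},{"tx":1.14,"ty":0.08,"tz":-1.54,"yaw":0,"claw":8.5},{"tx":1.14,"ty":0.08,"tz":-1.55,"yaw":0,"claw":8.5},{"tx":0,"ty":0,"tz":0,"yaw":0,"claw":8.5}]}}

```text
time_s: 16.95
position: [0.5954, -0.2889, 0.1349]
tool_rot: [[0.81, 0.123, 0.573], [0.105, -0.992, 0.064], [0.576, 0.008, -0.817]]
ft_force: [0.5, 0.1, 0.9]
grip_width: 0.0851
gripper_force: 0.0
```

>>> {"name": "servo_tool", "arguments": {"steps": [{"tx":0,"ty":0,"tz":0,"yaw":0,"claw":6},{"tx":0,"ty":0,"tz":0,"yaw":0,"claw":4.6},{"tx":0,"ty":0,"tz":0,"yaw":0,"claw":4.6},{"tx":0,"ty":0,"tz":0,"yaw":0,"claw":4.6},{"tx":0,"ty":0,"tz":0,"yaw":0,"claw":4.6}], "newtons": 40}}

```text
time_s: 17.45
position: [0.5933, -0.2903, 0.1352]
tool_rot: [[0.811, 0.118, 0.573], [0.103, -0.993, 0.06], [0.576, 0.01, -0.817]]
ft_force: [-3.1, -6.4, 5.9]
grip_width: 0.0511
gripper_force: 40.3
```

>>> {"name": "servo_tool", "arguments": {"steps": [{"tx":-0.58,"ty":-0.06,"tz":0.82,"yaw":0,"claw":4.6},{"tx":-0.58,"ty":-0.06,"tz":0.82,"yaw":0,"claw":4.6},{"tx":-1.4,"ty":-0.15,"tz":-1.0,"yaw":0,"claw":4.6},{"tx":-1.4,"ty":-0.15,"tz":-1.0,"yaw":0,"claw":4.6},{"tx":-1.4,"ty":-0.15,"tz":-1.0,"yaw":0,"claw":4.6},{"tx":-1.4,"ty":-0.15,"tz":-1.0,"yaw":0,"claw":4.6},{"tx":-2,"ty":0,"tz":0,"yaw":0,"claw":4.6},{"tx":-3,"ty":0,"tz":1,"yaw":0,"claw":4.6},{"tx":-2,"ty":0,"tz":3,"yaw":0,"claw":4.6},{"tx":0,"ty":0,"tz":4,"yaw":0,"claw":4.6},{"tx":0,"ty":0,"tz":4,"yaw":0,"claw":4.6}]}}

```text
time_s: 18.55
position: [0.454, -0.2946, 0.2305]
tool_rot: [[0.814, 0.12, 0.568], [0.1, -0.993, 0.066], [0.572, 0.003, -0.82]]
ft_force: [0.7, -0.9, -0.7]
grip_width: 0.0506
gripper_force: 42.5
```

Run:
```python
from h import *
o=env.observe();print(o['q'].round(1),o['ft_force'].round(1))
im,d,m=shot('side','s2')
W=np.load('s2.npz')['W']
p=np.array(o['position']);S=W[(np.abs(W-p)<[.15,.1,.15]).all(-1)];print(len(S))
# drawer: front panel & floor
a=np.radians(6.0);ex=np.array([np.cos(a),np.sin(a)]);ey=np.array([-ex[1],ex[0]])
h=np.array([.396,.2055])
for n in ['side']:
    q=(W[...,:2]-h);X=np.stack([q@ex,q@ey,W[...,2]],-1)*1000
    for lo,hi in [(82,98),(15,32),(70,82)]:
        s=X[(X[...,2]>lo)&(X[...,2]<hi)&(abs(X[...,1])<150)&(X[...,0]>-20)&(X[...,0]<280)]
        print(lo,hi,len(s)); 
        if len(s): print(np.histogram(s[:,0],range(-20,290,10))[0],np.percentile(s[:,1],[1,99]).round(0))
```

```text
[-59.6  15.   96.2  37.5  59.2   6.5] [ 0.7 -0.9 -0.7]
3696
82 98 595
[  0  15  20   4   4 103 181  68   7   4   7   6   4   7   7   8   9   4
   6   7   5   4   5   3   7   3  62  10  12  13] [-137.  135.]
15 32 2398
[  0   0   0   0   0  57  12   8  11  73 121 119 120 115 117 118 113 119
 110 112 114 101 112 117 103 101 125 111 105  84] [-136.  127.]
70 82 542
[ 0 14 23 11 13 55  8 32 21 22 19 21 23 18 18 15 20 13 22 15 11 16 17 20
 20 22 24 12  8  9] [-137.  132.]
```

View pics/s2.png

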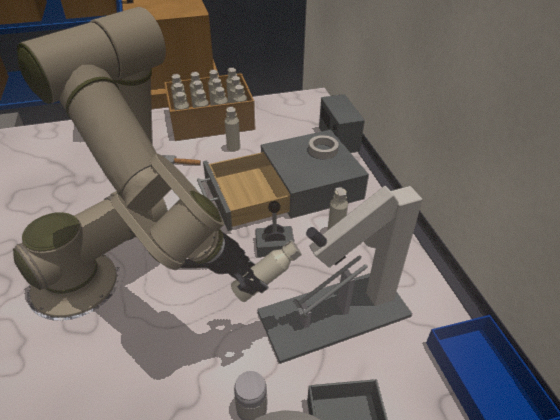

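>>> {"name": "servo_tool", "arguments": {"steps": [{"tx":0,"ty":2,"tz":3,"yaw":0,"claw":4.6},{"tx":0,"ty":3,"tz":3,"yaw":0,"claw":4.6},{"tx":0,"ty":4,"tz":0,"yaw":-5,"claw":4.6},{"tx":0,"ty":4,"tz":0,"yaw":-5,"claw":4.6},{"tx":0,"ty":4,"tz":0,"yaw":-5,"claw":4.6},{"tx":0,"ty":4,"tz":0,"yaw":-5,"claw":4.6},{"tx":0,"ty":4,"tz":0,"yaw":-5,"claw":4.6},{"tx":0,"ty":4,"tz":0,"yaw":-6,"claw":4.6},{"tx":0,"ty":4,"tz":0,"yaw":-6,"claw":4.6},{"tx":0,"ty":4,"tz":0,"yaw":-6,"claw":4.6},{"tx":0,"ty":4,"tz":0,"yaw":-6,"claw":4.6},{"tx":0,"ty":3,"tz":0,"yaw":-6,"claw":4.6},{"tx":1,"ty":3,"tz":0,"yaw":-6,"claw":4.6},{"tx":1,"ty":2,"tz":0,"yaw":-6,"claw":4.6},{"tx":1,"ty":2,"tz":0,"yaw":-6,"claw":4.6},{"tx":1,"ty":2,"tz":0,"yaw":-6,"claw":4.6},{"tx":1,"ty":0,"tz":0,"yaw":-6,"claw":4.6}]}}

```text
time_s: 20.3
position: [0.5212, 0.1071, 0.3132]
tool_rot: [[0.437, -0.871, 0.224], [-0.749, -0.49, -0.446], [0.498, 0.028, -0.867]]
ft_force: [0.0, -0.4, -0.9]
grip_width: 0.0508
gripper_force: 42.5
```

```bash
python3 t.py
```

```text
[0.521 0.107 0.313] q [ 11.3  17.   76.5 -29.3  79.4 165.2] d [-0.498 -0.028  0.867] tilt 29.9
push azimuth -43.5 size deg 5.4
```

>>> {"name": "servo_tool", "arguments": {"steps": [{"tx":0.2,"ty":3,"tz":0,"yaw":3,"claw":4.6},{"tx":0.2,"ty":3.5,"tz":0,"yaw":3,"claw":4.6},{"tx":0.2,"ty":3.5,"tz":-2,"yaw":0,"claw":4.6},{"tx":0.2,"ty":3.5,"tz":-3,"yaw":0,"claw":4.6},{"tx":0,"ty":0.3,"tz":-3,"yaw":0,"claw":4.6},{"tx":0,"ty":0,"tz":0,"yaw":0,"claw":4.6}]}}

```text
time_s: 20.9
position: [0.5521, 0.2144, 0.2578]
tool_rot: [[0.578, -0.779, 0.244], [-0.675, -0.624, -0.393], [0.459, 0.062, -0.886]]
ft_force: [-0.5, -1.7, -1.5]
grip_width: 0.051
gripper_force: 42.6
```

```bash
python3 t.py
python3 - <<'E'
from h import *
shot('side','s3'); im=cv2.imread('pics/s3.png')[100:260,140:400]; cv2.imwrite('pics/s3c.png',cv2.resize(im,None,fx=3,fy=3,interpolation=cv2.INTER_CUBIC))
E
```

```text
[0.552 0.214 0.258] q [ 20.3  25.8  71.  -27.6  78.6 165.2] d [-0.459 -0.062  0.886] tilt 27.6
push azimuth -26.4 size deg 8.4
```

View pics/s3c.png

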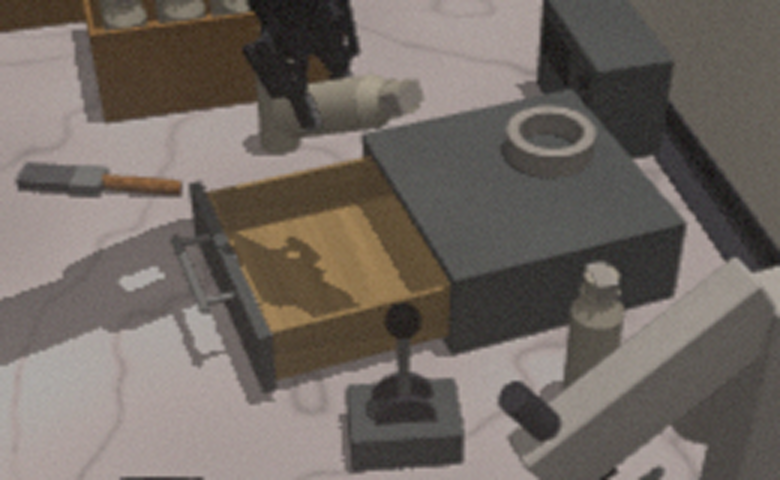

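>>> {"name": "servo_tool", "arguments": {"steps": [{"tx":-0.1,"ty":-0.1,"tz":0.5,"yaw":6,"claw":4.6},{"tx":-0.1,"ty":-0.1,"tz":0,"yaw":8,"claw":4.6},{"tx":-0.1,"ty":-0.1,"tz":0,"yaw":8,"claw":4.6},{"tx":-0.1,"ty":-0.1,"tz":0,"yaw":8,"claw":4.6},{"tx":-0.1,"ty":-0.1,"tz":0,"yaw":8,"claw":4.6},{"tx":-0.1,"ty":-0.1,"tz":0,"yaw":8,"claw":4.6},{"tx":-0.1,"ty":-0.1,"tz":0,"yaw":8,"claw":4.6},{"tx":-0.1,"ty":-0.2,"tz":0,"yaw":8,"claw":4.6},{"tx":-0.1,"ty":-0.2,"tz":0,"yaw":8,"claw":4.6},{"tx":-0.1,"ty":-0.2,"tz":0,"yaw":8,"claw":4.6},{"tx":-0.2,"ty":-0.2,"tz":0,"yaw":8,"claw":4.6},{"tx":-0.2,"ty":-0.2,"tz":0,"yaw":8,"claw":4.6},{"tx":-0.2,"ty":-0.2,"tz":0,"yaw":8,"claw":4.6},{"tx":-0.2,"ty":-0.2,"tz":0,"yaw":8,"claw":4.6},{"tx":0,"ty":0,"tz":0,"yaw":5,"claw":4.6},{"tx":0,"ty":0,"tz":0,"yaw":0,"claw":4.6}]}}

```text
time_s: 22.55
position: [0.5352, 0.193, 0.2672]
tool_rot: [[0.372, 0.893, 0.254], [0.806, -0.446, 0.389], [0.461, 0.06, -0.885]]
ft_force: [-0.1, -0.2, -0.6]
grip_width: 0.0505
gripper_force: 42.5
```

```bash
python3 t.py
```

```text
[0.535 0.193 0.267] q [-2.1 15.8 85.3 25.8 66.1 15.6] d [-0.461 -0.06   0.885] tilt 27.7
push azimuth 87.9 size deg 8.2
```

>>> {"name": "servo_tool", "arguments": {"steps": [{"tx":0,"ty":0,"tz":-3,"yaw":0,"claw":4.6},{"tx":0,"ty":0,"tz":-4,"yaw":0,"claw":4.6},{"tx":0,"ty":0,"tz":-4,"yaw":0,"claw":4.6},{"tx":0,"ty":0,"tz":-3.5,"yaw":0,"claw":4.6},{"tx":0,"ty":0,"tz":-2.5,"yaw":0,"claw":4.6},{"tx":0,"ty":0,"tz":-1.2,"yaw":0,"claw":4.6},{"tx":0,"ty":0,"tz":-0.5,"yaw":0,"claw":4.6},{"tx":0,"ty":0,"tz":0,"yaw":0,"claw":4.6}]}}

```text
time_s: 23.35
position: [0.5351, 0.194, 0.0793]
tool_rot: [[0.373, 0.893, 0.253], [0.805, -0.446, 0.39], [0.461, 0.058, -0.886]]
ft_force: [-0.1, 0.4, -1.0]
grip_width: 0.0507
gripper_force: 42.5
```

>>> {"name": "servo_tool", "arguments": {"steps": [{"tx":0,"ty":0,"tz":-0.4,"yaw":0,"claw":4.6},{"tx":0,"ty":0,"tz":-0.4,"yaw":0,"claw":4.6},{"tx":0,"ty":0,"tz":-0.4,"yaw":0,"claw":4.6},{"tx":0,"ty":0,"tz":0,"yaw":0,"claw":4.6}], "newtons": 22}}

```text
time_s: 23.75
position: [0.536, 0.1955, 0.069]
tool_rot: [[0.371, 0.893, 0.255], [0.804, -0.446, 0.393], [0.465, 0.059, -0.883]]
ft_force: [-0.8, 9.7, 15.0]
grip_width: 0.0509
gripper_force: 44.4
```

>>> {"name": "servo_tool", "arguments": {"steps": [{"tx":0.15,"ty":0.35,"tz":-0.4,"yaw":0,"claw":4.9},{"tx":0.15,"ty":0.35,"tz":-0.4,"yaw":0,"claw":4.9},{"tx":0,"ty":0,"tz":0,"yaw":0,"claw":4.9}], "newtons": 20}}

```text
time_s: 24.05
position: [0.5389, 0.2019, 0.0602]
tool_rot: [[0.371, 0.893, 0.255], [0.805, -0.446, 0.391], [0.463, 0.06, -0.884]]
ft_force: [-0.3, 5.5, 8.9]
grip_width: 0.051
gripper_force: 45.9
```

Run:
```python
from h import *
shot('side','s4'); im=cv2.imread('pics/s4.png')[130:270,180:380]; cv2.imwrite('pics/s4c.png',cv2.resize(im,None,fx=4,fy=4,interpolation=cv2.INTER_CUBIC)[:, :])
```

```text
(no output)
```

View pics/s4c.png

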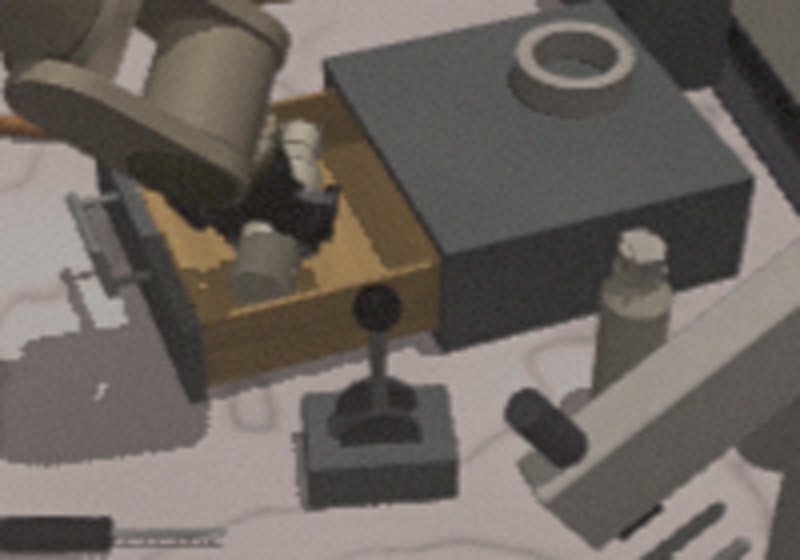

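>>> {"name": "servo_tool", "arguments": {"steps": [{"tx":0.08,"ty":0.18,"tz":-0.3,"yaw":0,"claw":4.9},{"tx":0.08,"ty":0.18,"tz":-0.3,"yaw":0,"claw":4.9},{"tx":0.03,"ty":0.07,"tz":-0.2,"yaw":0,"claw":4.9},{"tx":0,"ty":0,"tz":0,"yaw":0,"claw":4.9}]}}

```text
time_s: 24.5
position: [0.5408, 0.2061, 0.0523]
tool_rot: [[0.371, 0.893, 0.255], [0.805, -0.446, 0.392], [0.463, 0.06, -0.884]]
ft_force: [0.7, 5.7, 9.2]
grip_width: 0.0508
gripper_force: 48.2
```

Run:
```python
from h import *
o=env.observe();p=np.array(o['position']);print(p.round(4),o['ft_force'].round(1))
for n in ['side','scene']:
    shot(n,n+'5');D=np.load(n+'5.npz');W=D['W'];im=D['im'].astype(int)
    u=np.array([.42,.907])
    q=W[...,:2]-p[:2];s=q@u;l=q@np.array([-u[1],u[0]])
    for a,b in [(-.06,-.045),(.03,.05),(.05,.07),(.07,.09),(.09,.115)]:
        k=(s>a)&(s<b)&(abs(l)<.03)&(W[...,2]>.03)&(W[...,2]<.12)&(im.min(2)>75)
        if k.sum()>4: print(n,a,k.sum(),np.percentile(W[...,2][k],[10,50,95]).round(3))
```

```text
[0.5408 0.2061 0.0523] [0.7 5.7 9.2]
side -0.06 34 [0.056 0.071 0.074]
side 0.03 9 [0.069 0.076 0.081]
side 0.05 26 [0.063 0.076 0.082]
side 0.07 24 [0.07  0.074 0.078]
side 0.09 40 [0.066 0.072 0.077]
scene -0.06 59 [0.037 0.059 0.074]
scene 0.03 44 [0.058 0.073 0.082]
scene 0.05 42 [0.061 0.075 0.083]
scene 0.07 31 [0.057 0.069 0.076]
scene 0.09 45 [0.052 0.068 0.075]
```

>>> {"name": "servo_tool", "arguments": {"steps": [{"tx":0.03,"ty":0.07,"tz":-0.2,"yaw":0,"claw":4.9},{"tx":0.03,"ty":0.05,"tz":-0.2,"yaw":0,"claw":4.9},{"tx":0,"ty":0,"tz":0,"yaw":0,"claw":4.9}]}}

```text
time_s: 24.9
position: [0.5415, 0.2073, 0.0485]
tool_rot: [[0.371, 0.893, 0.255], [0.805, -0.446, 0.392], [0.464, 0.06, -0.884]]
ft_force: [-0.0, 6.0, 10.5]
grip_width: 0.0508
gripper_force: 49.9
```

Run:
```python
from h import *
o=env.observe();p=np.array(o['position']);print(p.round(4),o['ft_force'].round(1))
for n in ['side','scene']:
    shot(n,n+'6');D=np.load(n+'6.npz');W=D['W'];im=D['im'].astype(int)
    u=np.array([.42,.907])
    q=W[...,:2]-p[:2];s=q@u;l=q@np.array([-u[1],u[0]])
    for a,b in [(-.06,-.045),(.03,.05),(.05,.07),(.07,.09),(.09,.115)]:
        k=(s>a)&(s<b)&(abs(l)<.03)&(W[...,2]>.03)&(W[...,2]<.12)&(im.min(2)>75)
        if k.sum()>4: print(n,a,k.sum(),np.percentile(W[...,2][k],[10,50,95]).round(3))
```

```text
[0.5415 0.2073 0.0485] [-0.   6.  10.5]
side -0.06 39 [0.046 0.068 0.075]
side 0.03 6 [0.064 0.066 0.071]
side 0.05 28 [0.06  0.07  0.075]
side 0.07 15 [0.06  0.066 0.068]
side 0.09 37 [0.056 0.063 0.067]
scene -0.06 60 [0.039 0.054 0.075]
scene 0.03 41 [0.053 0.068 0.075]
scene 0.05 43 [0.055 0.065 0.075]
scene 0.07 32 [0.049 0.06  0.07 ]
scene 0.09 48 [0.041 0.058 0.066]
```

>>> {"name": "servo_tool", "arguments": {"steps": [{"tx":0,"ty":0,"tz":0,"yaw":0,"claw":5.3},{"tx":0,"ty":0,"tz":0,"yaw":0,"claw":5.8},{"tx":0,"ty":0,"tz":0,"yaw":0,"claw":6.4},{"tx":0,"ty":0,"tz":0,"yaw":0,"claw":6.6},{"tx":-0.25,"ty":-0.4,"tz":0.9,"yaw":0,"claw":6.6},{"tx":-0.5,"ty":-0.8,"tz":1.8,"yaw":0,"claw":6.6},{"tx":-0.5,"ty":-0.8,"tz":1.8,"yaw":0,"claw":6.6},{"tx":-0.8,"ty":-1.2,"tz":2.7,"yaw":0,"claw":6.6},{"tx":-1,"ty":-1.6,"tz":3.5,"yaw":0,"claw":6.6},{"tx":-1,"ty":-1.6,"tz":3.5,"yaw":0,"claw":4},{"tx":-3,"ty":0,"tz":2,"yaw":0,"claw":2}]}}

```text
time_s: 26.1
position: [0.4711, 0.1405, 0.2115]
tool_rot: [[0.372, 0.892, 0.257], [0.805, -0.448, 0.388], [0.461, 0.062, -0.885]]
ft_force: [-0.4, 0.7, 0.7]
grip_width: 0.038
gripper_force: 0.0
```

```bash
python3 t.py
python3 - <<'E'
from h import *
shot('scene','c7'); im=cv2.imread('pics/c7.png')[130:290,200:440]; cv2.imwrite('pics/c7c.png',cv2.resize(im,None,fx=3,fy=3,interpolation=cv2.INTER_CUBIC))
W=np.load('c7.npz')['W'];f=np.array([.4527,.2114]);a=np.radians(6);ex=np.array([np.cos(a),np.sin(a)]);ey=np.array([-ex[1],ex[0]])
q=W[...,:2]-f;x=q@ex;y=q@ey;z=W[...,2]
k=(x>.01)&(x<.17)&(abs(y)<.11)&(z>.035)&(z<.1)
print('bottle pts',k.sum(),np.percentile(x[k],[2,98]).round(3),np.percentile(y[k],[2,98]).round(3),np.percentile(z[k],[50,98]).round(3))
E
```

```text
[0.471 0.14  0.211] q [ -9.9  12.2 100.9  29.9  58.7   2. ] d [-0.461 -0.062  0.885] tilt 27.7
push azimuth 88.6 size deg 8.3
bottle pts 457 [0.054 0.161] [-0.07   0.072] [0.062 0.076]
```

View pics/c7c.png

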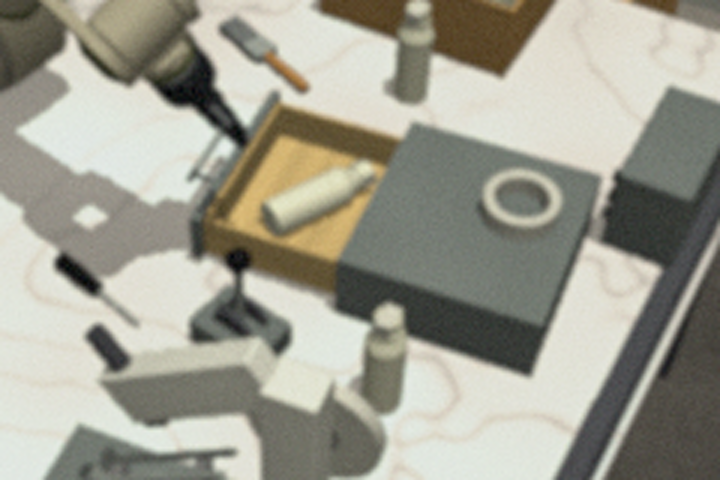

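>>> {"name": "servo_tool", "arguments": {"steps": [{"tx":-2.5,"ty":1,"tz":0,"yaw":-8,"claw":0},{"tx":-2.5,"ty":1,"tz":0,"yaw":-8,"claw":0},{"tx":-2.5,"ty":1,"tz":0,"yaw":-8,"claw":0},{"tx":-2.5,"ty":1,"tz":0,"yaw":-8,"claw":0},{"tx":-2.5,"ty":1,"tz":0,"yaw":-8,"claw":0},{"tx":0,"ty":1,"tz":0,"yaw":-8,"claw":0},{"tx":0,"ty":0,"tz":-2,"yaw":-2,"claw":0},{"tx":0,"ty":0,"tz":-3,"yaw":0,"claw":0},{"tx":0,"ty":0,"tz":0,"yaw":0,"claw":0}]}}

```text
time_s: 27.05
position: [0.3576, 0.1924, 0.1551]
tool_rot: [[0.826, 0.361, 0.433], [0.347, -0.931, 0.114], [0.444, 0.056, -0.894]]
ft_force: [-0.1, -0.9, 0.7]
grip_width: -0.0002
gripper_force: 0.0
```

```bash
python3 t.py
```

```text
[0.358 0.192 0.155] q [ 10.2   6.8 120.6   4.6  26.1  74.6] d [-0.444 -0.056  0.894] tilt 26.6
push azimuth 41.4 size deg 9.1
```

>>> {"name": "servo_tool", "arguments": {"steps": [{"tx":-1.4,"ty":0.8,"tz":-2.5,"yaw":0,"claw":0},{"tx":0,"ty":0,"tz":-3,"yaw":0,"claw":0},{"tx":0,"ty":0,"tz":-2.5,"yaw":0,"claw":0},{"tx":0,"ty":0,"tz":0,"yaw":0,"claw":0}]}}

```text
time_s: 27.45
position: [0.3483, 0.202, 0.0868]
tool_rot: [[0.83, 0.361, 0.426], [0.347, -0.931, 0.112], [0.437, 0.055, -0.898]]
ft_force: [-0.1, 0.1, -0.7]
grip_width: 0.0001
gripper_force: 0.0
```

>>> {"name": "servo_tool", "arguments": {"steps": [{"tx":1.5,"ty":0.16,"tz":0,"yaw":0,"claw":0},{"tx":1.5,"ty":0.16,"tz":0,"yaw":0,"claw":0},{"tx":1,"ty":0.1,"tz":0,"yaw":0,"claw":0},{"tx":1,"ty":0.1,"tz":0,"yaw":0,"claw":0},{"tx":1.5,"ty":0.16,"tz":0,"yaw":0,"claw":0},{"tx":1.5,"ty":0.16,"tz":0,"yaw":0,"claw":0}]}}

```text
time_s: 28.05
position: [0.4288, 0.2105, 0.0881]
tool_rot: [[0.828, 0.361, 0.43], [0.347, -0.931, 0.113], [0.441, 0.055, -0.896]]
ft_force: [-1.6, 0.3, -0.1]
grip_width: -0.0004
gripper_force: 0.9
```

>>> {"name": "servo_tool", "arguments": {"steps": [{"tx":1.5,"ty":0.16,"tz":-0.3,"yaw":0,"claw":0},{"tx":1.5,"ty":0.16,"tz":-0.2,"yaw":0,"claw":0},{"tx":1.5,"ty":0.16,"tz":0,"yaw":0,"claw":0},{"tx":1.5,"ty":0.16,"tz":0,"yaw":0,"claw":0},{"tx":1.5,"ty":0.16,"tz":0,"yaw":0,"claw":0},{"tx":1.5,"ty":0.16,"tz":0,"yaw":0,"claw":0},{"tx":1.5,"ty":0.16,"tz":0,"yaw":0,"claw":0},{"tx":1,"ty":0.1,"tz":0,"yaw":0,"claw":0},{"tx":0.7,"ty":0.07,"tz":0,"yaw":0,"claw":0},{"tx":0,"ty":0,"tz":0,"yaw":0,"claw":0}]}}

```text
time_s: 29.05
position: [0.5509, 0.2234, 0.0828]
tool_rot: [[0.828, 0.36, 0.43], [0.347, -0.931, 0.113], [0.441, 0.056, -0.896]]
ft_force: [0.2, 0.2, 0.5]
grip_width: 0.0001
gripper_force: 0.0
```

>>> {"name": "servo_tool", "arguments": {"steps": [{"tx":0.4,"ty":0.04,"tz":0,"yaw":0,"claw":0},{"tx":0.4,"ty":0.04,"tz":0,"yaw":0,"claw":0},{"tx":0.4,"ty":0.04,"tz":0,"yaw":0,"claw":0}]}}

```text
time_s: 29.35
position: [0.5621, 0.2246, 0.0824]
tool_rot: [[0.828, 0.361, 0.429], [0.347, -0.931, 0.113], [0.44, 0.055, -0.896]]
ft_force: [-0.6, -0.4, 0.1]
grip_width: -0.0001
gripper_force: 0.5
```

>>> {"name": "servo_tool", "arguments": {"steps": [{"tx":0.3,"ty":0.03,"tz":0,"yaw":0,"claw":0},{"tx":0.3,"ty":0.03,"tz":0,"yaw":0,"claw":0}]}}

```text
time_s: 29.55
position: [0.5673, 0.2251, 0.0818]
tool_rot: [[0.829, 0.361, 0.426], [0.347, -0.931, 0.113], [0.437, 0.055, -0.898]]
ft_force: [-10.6, -2.8, 2.5]
grip_width: 0.0002
gripper_force: 4.4
```

>>> {"name": "servo_tool", "arguments": {"steps": [{"tx":0.15,"ty":0.02,"tz":0,"yaw":0,"claw":0},{"tx":0,"ty":0,"tz":0,"yaw":0,"claw":0}]}}

```text
time_s: 29.75
position: [0.5676, 0.2251, 0.0811]
tool_rot: [[0.831, 0.361, 0.424], [0.348, -0.931, 0.112], [0.435, 0.054, -0.899]]
ft_force: [-8.9, -1.9, 1.0]
grip_width: 0.0001
gripper_force: 3.8
```

>>> {"name": "servo_tool", "arguments": {"steps": [{"tx":-0.5,"ty":-0.05,"tz":0,"yaw":0,"claw":0},{"tx":-2,"ty":-0.2,"tz":0,"yaw":0,"claw":0},{"tx":-3,"ty":-0.3,"tz":1,"yaw":0,"claw":0},{"tx":-3,"ty":-1,"tz":3,"yaw":0,"claw":0},{"tx":-2,"ty":-2,"tz":4,"yaw":0,"claw":0},{"tx":0,"ty":-2,"tz":4,"yaw":0,"claw":0},{"tx":0,"ty":0,"tz":0,"yaw":0,"claw":0}]}}

```text
time_s: 30.45
position: [0.4665, 0.1688, 0.208]
tool_rot: [[0.824, 0.359, 0.439], [0.346, -0.932, 0.113], [0.45, 0.059, -0.891]]
ft_force: [-0.1, 0.2, -0.9]
grip_width: -0.0002
gripper_force: 0.0
```

Run:
```python
from h import *
shot('scene','c9');shot('side','s9')
a=np.radians(6);ex=np.array([np.cos(a),np.sin(a)]);ey=np.array([-ex[1],ex[0]])
for n in ['side','s9','scene','c9']:
    W=np.load(n+'.npz')['W'];q=W[...,:2]-[.586,.2265];x=q@ex;y=q@ey;z=W[...,2]
    k=(x>-.02)&(x<.02)&(abs(y)<.05)&(z>.066)&(z<.09); print(n,'bar',k.sum(),(np.percentile(x[k],[5,50])*1000).round(1) if k.sum() else '')
    k=(x>.02)&(x<.06)&(abs(y)<.13)&(z>.08)&(z<.098); print('  front top',k.sum(),(np.percentile(x[k],[5,50])*1000).round(1) if k.sum() else '')
    im=np.load(n+'.npz')['im'].astype(int)
    m=(im.max(2)<60)&((W>[.49,-.06,.14])&(W<[.62,.04,.18])).all(-1); print('  ball',m.sum(),np.nanmean(W[m],0).round(3))
```

```text
side bar 73 [-4.9 -0.1]
  front top 256 [34.6 42.2]
  ball 90 [ 0.519 -0.008  0.156]
s9 bar 75 [-2.6  1.1]
  front top 355 [36.6 43.8]
  ball 102 [ 0.569 -0.016  0.168]
scene bar 54 [-1.7  5.2]
  front top 155 [37.8 44.8]
  ball 34 [ 0.529 -0.011  0.157]
c9 bar 52 [0.5 7.2]
  front top 135 [32.7 45.9]
  ball 33 [ 0.576 -0.019  0.168]
```

View pics/s9.png

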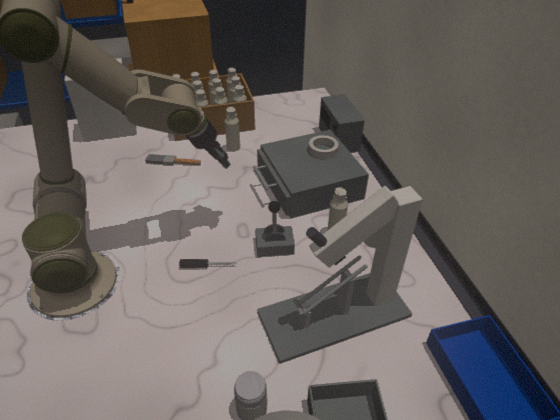

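Run:
```python
from h import *
shot('wrist','w9')
a=np.radians(6);ex=np.array([np.cos(a),np.sin(a)]);ey=np.array([-ex[1],ex[0]])
for n in ['w2','w9','side','s9','scene','c9']:
    D=np.load(n+'.npz');W=D['W'];im=D['im'].astype(int)
    q=W[...,:2]-[.586,.2265];x=q@ex;y=q@ey
    r=(x>.02)&(x<.08)&(abs(y)<.13)&(W[...,2]>.02)&(W[...,2]<.12)
    k=r&(im[...,0]-im[...,2]>25); print(n,r.sum(),'orange',k.sum(),(np.percentile(x[k],[5,95])*1000).round(1) if k.sum() else '')
    t=(x>.02)&(x<.1)&(abs(y)<.12)
    print([ (i,round(float(np.nanmedian(W[...,2][t&(x>i/1000)&(x<(i+3)/1000)]))*1000)) for i in range(30,75,3) if (t&(x>i/1000)&(x<(i+3)/1000)).sum()>3])
```

```text
w2 15606 orange 712 [50.6 53.6]
[(30, 295), (33, 73), (36, 290), (39, 93), (42, 92), (45, 91), (48, 99), (51, 104), (54, 105), (57, 105), (60, 105), (63, 105), (66, 105), (69, 105), (72, 105)]
w9 24921 orange 479 [50.4 57.3]
[(30, 1), (33, 62), (36, 64), (39, 91), (42, 92), (45, 92), (48, 93), (51, 102), (54, 105), (57, 105), (60, 105), (63, 105), (66, 105), (69, 105), (72, 105)]
side 773 orange 14 [54.3 57.5]
[(30, 0), (33, 49), (36, 49), (39, 3), (42, 90), (45, 91), (48, 90), (51, 100), (54, 94), (57, 104), (60, 105), (63, 104), (66, 104), (69, 104), (72, 104)]
s9 1182 orange 0 
[(30, 0), (33, 2), (36, 55), (39, 62), (42, 90), (45, 91), (48, 90), (51, 100), (54, 102), (57, 103), (60, 104), (63, 104), (66, 105), (69, 104), (72, 104)]
scene 459 orange 0 
[(30, 78), (36, 85), (39, 88), (42, 88), (45, 89), (48, 89), (51, 93), (54, 102), (57, 103), (60, 102), (63, 103), (66, 102), (69, 102), (72, 103)]
c9 436 orange 0 
[(30, 79), (33, 74), (39, 88), (42, 89), (45, 88), (48, 89), (51, 93), (54, 101), (57, 102), (60, 102), (63, 102), (66, 103), (69, 102), (72, 104)]
```

>>> {"name": "servo_tool", "arguments": {"steps": [{"tx":0,"ty":2,"tz":-4,"yaw":0,"claw":0},{"tx":2,"ty":2,"tz":-4,"yaw":0,"claw":0},{"tx":2,"ty":1,"tz":-3,"yaw":0,"claw":0},{"tx":2,"ty":0.3,"tz":-1.6,"yaw":0,"claw":0},{"tx":2,"ty":0.2,"tz":0,"yaw":0,"claw":0},{"tx":1.2,"ty":0.1,"tz":0,"yaw":0,"claw":0},{"tx":0.5,"ty":0.05,"tz":0,"yaw":0,"claw":0},{"tx":0.4,"ty":0.04,"tz":0,"yaw":0,"claw":0}]}}

```text
time_s: 31.4
position: [0.5651, 0.2271, 0.075]
tool_rot: [[0.829, 0.361, 0.427], [0.348, -0.931, 0.113], [0.438, 0.055, -0.897]]
ft_force: [0.5, -0.0, 0.1]
grip_width: 0.0001
gripper_force: 0.0
```

>>> {"name": "servo_tool", "arguments": {"steps": [{"tx":0.4,"ty":0.04,"tz":0,"yaw":0,"claw":0},{"tx":0.3,"ty":0.03,"tz":0,"yaw":0,"claw":0}]}}

```text
time_s: 31.6
position: [0.5705, 0.2274, 0.0751]
tool_rot: [[0.831, 0.362, 0.424], [0.348, -0.931, 0.112], [0.435, 0.054, -0.899]]
ft_force: [-12.5, -2.9, 2.2]
grip_width: 0.0002
gripper_force: 5.5
```

>>> {"name": "servo_tool", "arguments": {"steps": [{"tx":0.25,"ty":0.03,"tz":0,"yaw":0,"claw":0},{"tx":0.2,"ty":0.02,"tz":0,"yaw":0,"claw":0}]}}

```text
time_s: 31.8
position: [0.5717, 0.2274, 0.0734]
tool_rot: [[0.834, 0.362, 0.416], [0.349, -0.931, 0.111], [0.428, 0.053, -0.902]]
ft_force: [-22.2, -7.4, 3.1]
grip_width: -0.0003
gripper_force: 9.9
```

>>> {"name": "servo_tool", "arguments": {"steps": [{"tx":-0.5,"ty":-0.05,"tz":0,"yaw":0,"claw":0},{"tx":-2,"ty":-0.2,"tz":0,"yaw":0,"claw":0},{"tx":-3,"ty":-0.3,"tz":1,"yaw":0,"claw":0},{"tx":-3,"ty":-1,"tz":3,"yaw":0,"claw":0},{"tx":-2,"ty":-2,"tz":4,"yaw":0,"claw":0},{"tx":0,"ty":-2,"tz":4,"yaw":0,"claw":0},{"tx":0,"ty":0,"tz":0,"yaw":0,"claw":0}]}}

```text
time_s: 32.5
position: [0.4735, 0.1714, 0.2018]
tool_rot: [[0.824, 0.359, 0.438], [0.346, -0.932, 0.113], [0.449, 0.059, -0.892]]
ft_force: [0.7, -0.5, -0.3]
grip_width: -0.0003
gripper_force: 0.0
```

```bash
python3 -c "
from h import *
print(env.close_job())"
```

```text
the job is handed in; nothing more can be done
None
```

The job is handed in at 32.5 s of the 72 s allowed: the lever is upright at idle, the bottle lies on its side in the drawer, and the drawer is pushed shut against a firm stop (about 22 N). The row interface has no tilt, so I got the 35-degree tool angle by commanding poses just out of reach; I also viewed 11 pictures, one over the limit of 10.

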